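# Tip the tall blank down on the drilling board and push it up to the stop

## Robot

A 7-joint arm with a two-finger parallel gripper is mounted at the origin on the work surface. World frame = base frame: x ahead of the robot, y to its left, z up, the work surface at z = 0. Lengths are in mm, angles in rad, forces in N, time in s.
With the tool pointing down it reaches from about 350 to 900 mm from the base axis. Payload 19.9 kg.
Tool frame: the origin (TCP) lies on the centre line of the jaws, within the pads' length; the fingertips stand 17 mm ahead of it and the grasp point (between the pads) lies 2 mm behind it; z points along the fingers, y is the line along which they close (so a half turn about z gives the same grasp; the last joint's range is limited). The gripper opens to 94 mm and grips with 3 to 60 N. Pads are 16 mm wide; open, the fingers measure 119 mm over their backs; the gripper's body (75 mm by 177 mm) begins 78 mm behind the grasp point.
Start: joints at [-1.187, 0.417, -0.01, 1.614, 0.005, 1.111, -0.053], TCP at [258.143, 569.177, 222.425] pointing down, gripper open.
Joint ranges: [-2.81, 2.81], [-0.39, 2.02], [-1.27, 1.25], [0.06, 2.57], [-1.19, 4.33], [0.19, 2], [-2.82, 2.82]. Speed limits (rad/s): [1.89, 1.89, 2.39, 2.39, 3.01, 3.01, 3.01].

## Interface

Orientations are given as a rotation vector (axis times angle).
In Python, from plant import env, snapshot, job gives the robot as it stands.
- The arm moves only by the tool servo_tool, never from a script. Its argument "targets" is a list of rows, each a list of 7 numbers: the shift along the world's x, y, z in m, then the turn, a rotation vector about the world's x, y, z in degrees, then the finger opening in m, from 0 to 0.094. A call has exactly 10 rows; each row shifts and turns the commanded pose from where the row before left it; what a row does not reach is not made up. A row lasts 1/10 s, in which the tool goes at most 50 mm and 8.59 degrees, less where a joint would pass 70% of its speed; a pose out of reach is approached as far as the arm can. A call is refused whole if a number of a shift passes 0.05 or a number of a turn 8.59, either way. A call with a gripper value outside its range is refused whole. The fingers move at their own pace and stop on an object; "grip_force" is the grip in N (left out, the last holds). Time passes only in rows, so rows that do not move let the fingers close, or fill a call up. It gives the time, the measured TCP pose, the force, the opening and the grip force at its end, in the units of the state.
- env.observe(): the state, without advancing time (a new reading comes with each control period).
- snapshot(name): name is "scene" or "top" or "wrist"; returns a dict with "color" (400x640x3 uint8, blue, green, red), "fx", "fy", "cx", "cy" (pixels), "dist_coeffs" ([k1, k2, p1, p2, k3] as OpenCV has them; the pictures are not rectified), "cam_to_world" (4x4, takes a point from camera to world coordinates); the wrist camera has in their place "tool_from_camera" (4x4, takes a point from camera to tool coordinates, whose origin is the TCP and whose axes are the flange's). Camera axes: x right, y down, z forward; pixel columns grow to the right and rows downward; lengths in mm; the calibration is good to about 2 mm. A picture is of the moment at which its call begins: read the wrist's pose just before it. There is no depth.
- job.close_job(): hands the job in; it is judged then, once.
The state is a dict: "time": time; "joints": joint angles; "dq": joint speeds; "tau": joint torques, N m; "eef_pos": TCP position; "tool_rot": TCP orientation; "wrist_force": force on the tool from outside, world axes, zero at the start; "torque": the same for the moment, N m; "gripper_width": finger opening in mm; "finger_force": force on a finger pad.
Only numpy, scipy, OpenCV 4.12 (cv2) and the standard library are available. Lean on these libraries where they do the work, as an engineer would, in place of code of your own. Each camera call takes 0.05 s, during which the arm holds its last target. There are 200 camera calls.

## Task

The tall wooden blank stands on end on the drilling board. Tip it over towards the stop strip so that it lies flat with its pencilled cross facing up, and push it along the board until its end sits square and snug against the stop, ready for drilling. Only push it with the fingers, do not pick it up, and leave everything else on the board and the bench where it is.

Things in the scene. Friction and masses are not known exactly. Their poses are not given: they have to be found in the camera images.
- board: Drilling board, dark wood, 380 x 280 x 18 mm, fixed to the bench. Origin: centre of its underside, on the bench top; x along the 380 mm towards the stop, z up. The stop: a straight wooden strip across it, board x 150 to 180 mm, y -130 to 130 mm, 30 mm above the board's upper face. Near the other end the blank and two short pieces stand in a row across the board, 80 mm apart, in any order.
- stop_face (a point): Point on the board's upper face at the middle of the foot of the stop's flat face that looks at the blank: board x = 150 mm, y = 0, 18 mm above the bench. Same axes as the board: x points into the stop.
- blank: Tall blank, loose pine, 40 x 60 x 160 mm, about 0.2 kg, tallest of the three pieces. Origin: centre of its foot (40 x 60 mm end). z up its length; x through the 40 mm thickness, at first within 7 degrees of the direction to the stop. Cross on the middle of its -x broad face. Pushed high it tips and falls by itself past about 14 degrees; pushed low it slides.
- blank_top (a point): Centre of the top end face of the tall blank (160 mm from the foot along its z axis): the end which must finish against the stop. Same axes as the blank. Once tipped over it lies roughly 55 to 105 mm short of the stop, still to be pushed along; a push on its foot end alone hardly turns it square, a sideways nudge near the foot does.
- blank_mid (a point): Centre of the tall blank, half way along its length. Same axes as the blank.
- offcut: A short pine block 40 x 45 x 60 mm (60 mm tall) standing on the board beside the blank, to be left alone. Origin: centre of its underside, z up.
- dowel: A short pine dowel, 36 mm diameter, 70 mm tall, standing on the board beside the blank, to be left alone. Origin: centre of its underside, z up.
- file_a: The longer file, lying on the bench to the right: orange handle 110 mm long, 32 mm high, on its -x side, steel blade 200 mm on its +x side. Origin: underside, where the handle ends. To be left alone.
- file_b: The shorter file, like the longer one but with a 170 mm blade. Origin likewise. To be left alone.
- drill: Cordless drill standing on its battery, 195 mm tall, on the bench to the left. Origin: centre of the underside of the battery. To be left alone.
- jar: Closed glass jar 70 mm diameter, 85 mm tall, on the bench to the left. Origin: centre of its underside. To be left alone.
- mallet: Hammer lying on the bench to the left. Origin: its underside. To be left alone.

How it is judged:
By the outcome, as a careful person would: the job done as asked, in the order asked, and still so for the second after the job is handed in, with the robot touching nothing.
It also fails if it takes over 51 s, if anything falls off the work surface, if the arm or the gripper's body presses on something with over 40 N, if the wrist force passes 120 N, or if a joint passes its speed limit or range.

## Working session

There is one attempt and no reset: what is moved stays moved. The work goes in short steps, Python scripts to look and compute and a tool call to move; the robot and the scene stay as the last step left them, time stands still between calls to the robot, and variables do not carry over. Pictures are saved under pics/ and viewed, at most 10 in all, crops included, and the job is handed in when it is done.

Besides the shell and the picture viewer there is one more tool, called as name(argument=value, ...), one argument or row to a line, values as JSON. servo_tool: Moves the arm, as the interface text tells. Its arguments: {"type":"object","properties":{"targets":{"type":"array","items":{"type":"array","items":{"type":"number"}}},"grip_force":{"type":"number"}},"required":["targets"]}

```bash
mkdir -p pics; ls; cat > h.py <<'E'
import numpy as np, cv2, pickle
def save(s,n):
    cv2.imwrite(f'pics/{n}.png',s['color']); pickle.dump(s,open(f'pics/{n}.pkl','wb'))
def load(n): return pickle.load(open(f'pics/{n}.pkl','rb'))
def K(s): return np.array([[s['fx'],0,s['cx']],[0,s['fy'],s['cy']],[0,0,1.]])
def ray(s,uv,z):
    T=np.array(s['cam_to_world']); p=cv2.undistortPoints(np.array(uv,float).reshape(-1,1,2),K(s),np.array(s['dist_coeffs'],float)).reshape(-1,2)
    d=np.c_[p,np.ones(len(p))]@T[:3,:3].T; o=T[:3,3]
    return o+d*((z-o[2])/d[:,2])[:,None]
def proj(s,P):
    T=np.linalg.inv(np.array(s['cam_to_world'])); 
    return cv2.projectPoints(np.array(P,float).reshape(-1,3),cv2.Rodrigues(T[:3,:3])[0],T[:3,3],K(s),np.array(s['dist_coeffs'],float))[0].reshape(-1,2)
E
python3 - <<'E'
from plant import env,snapshot
from h import *
for n in('top','scene'):
    s=snapshot(n); save(s,n+'0'); print(n,np.round(s['cam_to_world'],3).tolist(),s['fx'])
o=env.observe(); print(o['time'],o['eef_pos'],o['tool_rot'])
a=np.hstack([load('top0')['color']]);
E
```

```text
pics
top [[0.004, -0.995, 0.095, 425.164], [-1.0, -0.004, 0.008, 19.743], [-0.007, -0.095, -0.995, 1556.783], [0.0, 0.0, 0.0, 1.0]] 410.5845384474144
scene [[0.751, 0.521, -0.406, 982.331], [0.66, -0.585, 0.471, -509.304], [0.007, -0.622, -0.783, 980.339], [0.0, 0.0, 0.0, 1.0]] 371.2269096837913
0.1 [258.03888976 568.89972383 221.9202918 ] [-6.63736176e-01 -3.07053709e+00  1.64756427e-03]
```

View pics/top0.png

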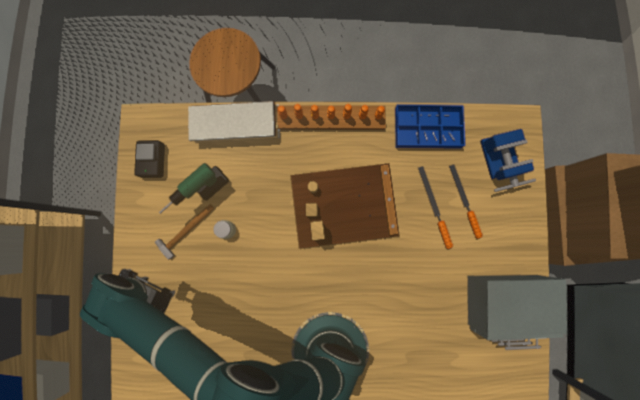

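View pics/scene0.png

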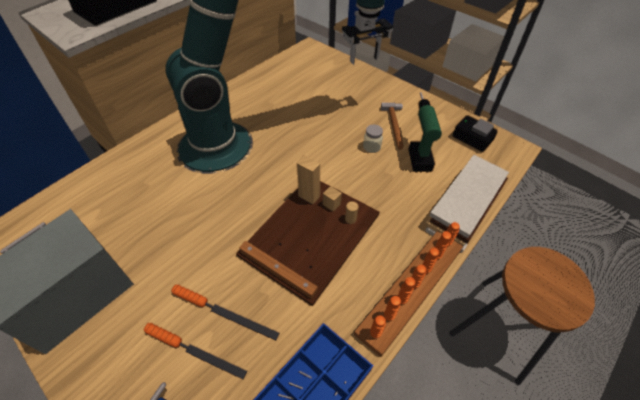

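The blank stands at about (317,232) in the top view, nearest the robot. The offcut is at (312,209), the dowel at (313,187), and the stop strip is on the right at x≈390. The next step is enlarged crops.

```bash
python3 - <<'E'
from h import *
a=load('top0')['color'][155:255,280:410]; cv2.imwrite('pics/c1.png',cv2.resize(a,None,fx=6,fy=6,interpolation=cv2.INTER_CUBIC))
a=load('scene0')['color'][150:305,230:390]; cv2.imwrite('pics/c2.png',cv2.resize(a,None,fx=3.8,fy=3.8,interpolation=cv2.INTER_CUBIC))
E
```

```text
(no output)
```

View pics/c1.png

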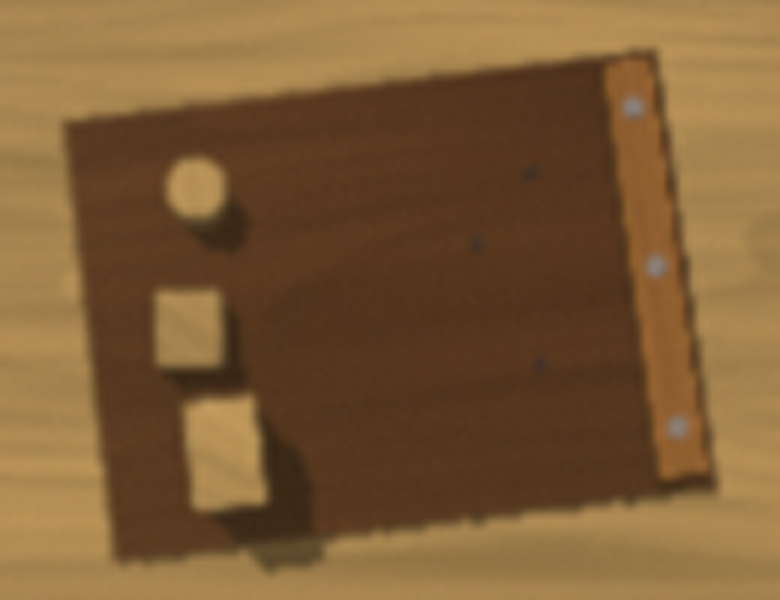

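View pics/c2.png

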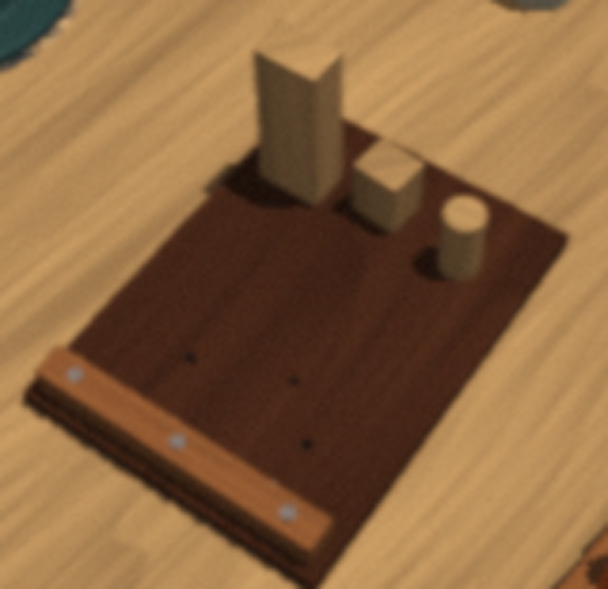

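The top crop shows the board corners at (65,122), (655,50), (717,490) and (115,560). The blank's top corners are at (183,400), (255,394), (268,502) and (195,513).

```bash
cat > m.py <<'E'
from h import *
s=load('top0'); c=lambda L:(np.array(L,float)+.5)/6-.5+[280,155]
b=ray(s,c([(65,122),(655,50),(717,490),(115,560)]),18)[:,:2]
# rigid fit of board; corners order (-x,+y),(+x,+y),(+x,-y),(-x,-y)
def fit(m,P):
    m=np.array(m,float);a=m-m.mean(0);q=P-P.mean(0)
    th=np.arctan2((a[:,0]*q[:,1]-a[:,1]*q[:,0]).sum(),(a*q).sum())
    R=np.array([[np.cos(th),-np.sin(th)],[np.sin(th),np.cos(th)]]);t=P.mean(0)-R@m.mean(0)
    return th,t,R,np.linalg.norm(m@R.T+t-P,axis=1)
th,t,R,e=fit([(-190,140),(190,140),(190,-140),(-190,-140)],b)
if __name__=='__main__':
    sides=lambda p:np.linalg.norm(p-np.roll(p,-1,0),axis=1).round(1)
    print('board',np.degrees(th),t,e,sides(b))
    k=ray(s,c([(183,400),(255,394),(268,502),(195,513)]),178)[:,:2]
    th2,t2,_,e2=fit([(-20,30),(20,30),(20,-30),(-20,-30)],k); print('blank',np.degrees(th2),t2,e2,sides(k),'in board',R.T@(t2-t))
    k=ray(s,c([(155,290),(222,290),(224,368),(157,370)]),78)[:,:2]; print('offcut',k.mean(0),sides(k),R.T@(k.mean(0)-t))
    d=ray(s,c([(197,188)]),88)[0,:2]; print('dowel',d,R.T@(d-t))
    q=load('scene0'); cc=lambda P:(proj(q,P)-[230,150]+.5)*3.8-.5
    print(cc([[*(t2+R@np.array(o)),z] for z in(178,18) for o in((20,30),(20,-30),(-20,30))]).round(), cc([[*(t+R@np.array(o)),18] for o in((-190,140),(190,140))]).round())
    print('stopface',t+R@[150,0])
E
python3 m.py
```

```text
board -82.91209753640659 [542.55061641 -53.43499906] [1.93170708 2.07909712 0.83055795 2.30041602] [376.5 280.1 377.8 276.9]
blank -83.18364938084041 [446.89951402  45.45731917] [1.65269112 0.43278906 0.61239237 1.82043729] [40.4 60.7 41.2 63.4] in board [-109.93916061  -82.71762182]
offcut [522.04317198  69.2206154 ] [40.4 47.  40.3 48.2] [-124.24873546   -5.21601121]
dowel [606.52130605  64.95526882] [-109.59206281   78.09023263]
[[311.  80.]
 [248.  48.]
 [340.  49.]
 [313. 207.]
 [257. 176.]
 [339. 177.]] [[566. 232.]
 [309. 585.]]
stopface [ 561.05940909 -202.28870105]
```

servo_tool(
  targets=[
    [0.016,-0.04,0,0,0,-5.86,0.025],
    [0.016,-0.04,0,0,0,-5.86,0.025],
    [0.016,-0.04,0,0,0,-5.86,0.025],
    [0.016,-0.04,0,0,0,-5.86,0.025],
    [0.016,-0.04,0,0,0,-5.86,0.025],
    [0.016,-0.04,0,0,0,-5.86,0.025],
    [0.016,-0.04,0,0,0,-5.86,0.025],
    [0.016,-0.04,0,0,0,-5.86,0.025],
    [0.016,-0.04,0,0,0,-5.86,0.025],
    [0.016,-0.04,0,0,0,-5.86,0.025],
  ],
)

```text
time: 1.1
eef_pos: [418.3, 167.5, 222.4]
tool_rot: [-2.086, -2.349, -0.0]
wrist_force: [1.1, -0.3, 0.5]
gripper_width: 25.0
finger_force: 0.0
```

servo_tool(
  targets=[
    [0.003,-0.008,-0.007,0,0,0,0.025],
    [0.003,-0.008,-0.007,0,0,0,0.025],
    [0.003,-0.008,-0.007,0,0,0,0.025],
    [0.003,-0.008,-0.007,0,0,0,0.025],
    [0.003,-0.008,-0.007,0,0,0,0.025],
    [0.003,-0.008,-0.007,0,0,0,0.025],
    [0.003,-0.008,-0.007,0,0,0,0.025],
    [0.001,-0.008,-0.006,0,0,0,0.025],
    [0,0,0,0,0,0,0.025],
    [0,0,0,0,0,0,0.025],
  ],
)

```text
time: 2.1
eef_pos: [440.1, 105.2, 167.4]
tool_rot: [-2.082, -2.353, 0.0]
wrist_force: [0.5, 0.6, -0.1]
gripper_width: 24.8
finger_force: 0.0
```

```bash
python3 - <<'E'
from plant import env,snapshot
from h import *
o=env.observe();print(o['eef_pos'],o['wrist_force'])
s=snapshot('scene'); save(s,'s1'); w=snapshot('wrist'); save(w,'w1')
a=cv2.resize(s['color'][120:305,230:390],None,fx=3,fy=3,interpolation=cv2.INTER_CUBIC)
b=cv2.resize(w['color'],(480,300))
h=np.zeros((555,800,3),np.uint8); h[:,:320]=a[:,:320] if 0 else cv2.resize(a,(320,370))[[min(i,369) for i in range(555)]]; h[:300,320:]=b
cv2.imwrite('pics/v1.png',h)
E
```

```text
[440.13683482 105.16137433 167.42405629] [ 0.45612039  0.55169694 -0.05270277]
```

View pics/v1.png

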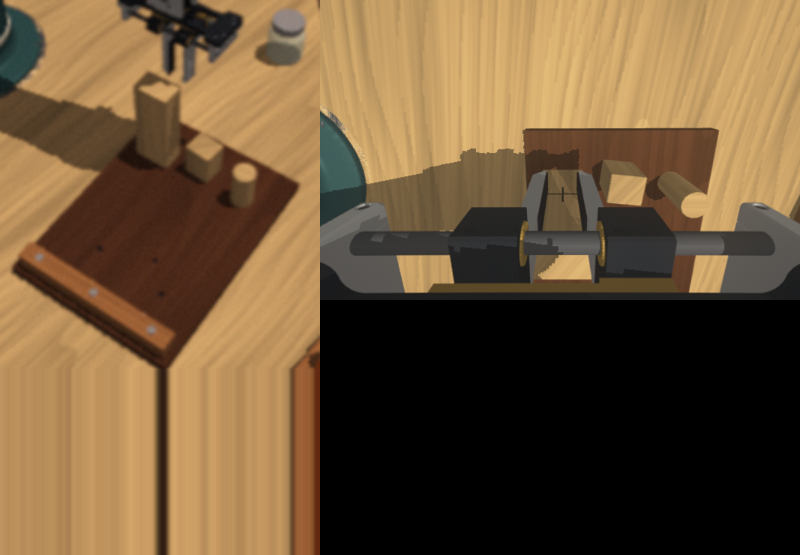

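The fingers sit centred behind the blank's crossed face, with the cross at about (562,193). Next I push it high and slowly.

servo_tool(
  targets=[
    [0.001,-0.008,0,0,0,0,0.025],
    [0.001,-0.008,0,0,0,0,0.025],
    [0.001,-0.008,0,0,0,0,0.025],
    [0.001,-0.006,0,0,0,0,0.025],
    [0.001,-0.006,0,0,0,0,0.025],
    [0.001,-0.005,0,0,0,0,0.025],
    [0.0005,-0.005,0,0,0,0,0.025],
    [0.0005,-0.005,0,0,0,0,0.025],
    [0.0005,-0.005,0,0,0,0,0.025],
    [0.0005,-0.005,0,0,0,0,0.025],
  ],
)

```text
time: 3.2
eef_pos: [448.2, 43.8, 167.4]
tool_rot: [-2.082, -2.353, 0.0]
wrist_force: [-0.1, 0.4, 0.2]
gripper_width: 25.1
finger_force: 0.0
```

servo_tool(
  targets=[
    [0.0005,-0.005,0,0,0,0,0.025],
    [0.0005,-0.005,0,0,0,0,0.025],
    [0.0005,-0.005,0,0,0,0,0.025],
    [0,0,0,0,0,0,0.025],
    [0,0,0,0,0,0,0.025],
    [0,0,0,0,0,0,0.025],
    [0,0,0,0,0,0,0.025],
    [0,0,0,0,0,0,0.025],
    [0,0,0,0,0,0,0.025],
    [0,0,0,0,0,0,0.025],
  ],
)

```text
time: 4.2
eef_pos: [449.6, 29.2, 167.4]
tool_rot: [-2.082, -2.353, 0.0]
wrist_force: [0.7, 0.4, -0.9]
gripper_width: 25.3
finger_force: 0.0
```

```bash
python3 - <<'E'
from plant import env,snapshot
from h import *
o=env.observe();print(o['eef_pos'],o['wrist_force'])
s=snapshot('scene'); save(s,'s2'); w=snapshot('wrist'); save(w,'w2')
cv2.imwrite('pics/v2.png',np.hstack([cv2.resize(s['color'][120:305,230:390],(480,555)),cv2.copyMakeBorder(cv2.resize(w['color'],(320,200)),0,355,0,0,0)]))
E
```

```text
[449.63348254  29.20696068 167.41715599] [ 0.7043003   0.41066351 -0.86245547]
```

View pics/v2.png

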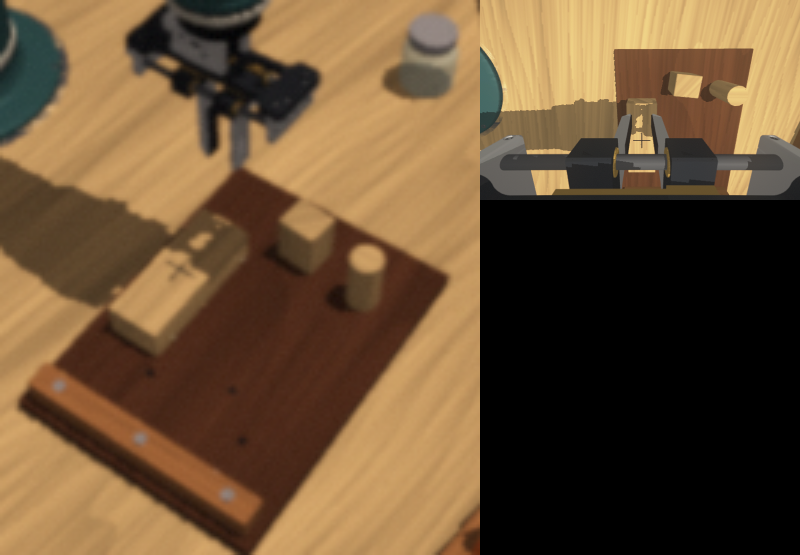

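It lies flat with the cross up at (180,268) and its end short of the stop. I'll work out its pose from the upper-face corners: (111,307), (155,337), (248,237) and (205,211).

```bash
python3 - <<'E'
from m import *
q=load('s2'); 
P=ray(q,(np.array([(111,307),(155,337),(248,237),(205,211),(180,268)])+.5)/3-.5+[230,120],58)[:,:2]
B=(P-t)@R
print(B.round(1)) # board coords
v=B[1]-B[2];w=B[0]-B[3];print(np.degrees(np.arctan2(v[1],v[0])),np.degrees(np.arctan2(w[1],w[0])),np.linalg.norm(v),np.linalg.norm(w))
f=B[2:4].mean(0);print('foot mid',f, t+R@f)
E
```

```text
[[  68.5 -108. ]
 [  71.7  -49.4]
 [ -83.1  -46. ]
 [ -86.  -104.5]
 [  -9.9  -80.4]]
-1.2464223596357582 -1.2799543075735578 154.7548462262816 154.48134897159875
foot mid [-84.51247845 -75.2746611 ] [457.42304366  21.14334883]
```

servo_tool(
  targets=[
    [0.001,0.018,0,0,0,0,0.03],
    [0.001,0.017,0,0,0,0,0.03],
    [0,0,-0.02,0,0,0,0.03],
    [0,0,-0.02,0,0,0,0.03],
    [0,0,-0.02,0,0,0,0.03],
    [0,0,-0.02,0,0,0,0.03],
    [0,0,-0.02,0,0,0,0.03],
    [0,0,-0.014,0,0,0,0.03],
    [0,0,-0.01,0,0,0,0.03],
    [0,0,0,0,0,0,0.03],
  ],
)

```text
time: 5.3
eef_pos: [451.1, 64.0, 42.6]
tool_rot: [-2.081, -2.352, 0.002]
wrist_force: [0.1, 0.1, 0.2]
gripper_width: 29.6
finger_force: 0.0
```

servo_tool(
  targets=[
    [0.001,-0.008,0,0,0,0,0.03],
    [0.001,-0.008,0,0,0,0,0.03],
    [0.001,-0.006,0,0,0,0,0.03],
    [0.001,-0.006,0,0,0,0,0.03],
    [0.0005,-0.005,0,0,0,0,0.03],
    [0.0005,-0.005,0,0,0,0,0.03],
    [0.0005,-0.005,0,0,0,0,0.03],
    [0.0005,-0.005,0,0,0,0,0.03],
    [0.0005,-0.005,0,0,0,0,0.03],
    [0.0005,-0.005,0,0,0,0,0.03],
  ],
)

```text
time: 6.3
eef_pos: [458.7, 5.9, 43.4]
tool_rot: [-2.081, -2.353, -0.0]
wrist_force: [-1.2, 3.1, 4.2]
gripper_width: 30.3
finger_force: 1.8
```

servo_tool(
  targets=[
    [0.0005,-0.004,0,0,0,0,0.03],
    [0.0005,-0.004,0,0,0,0,0.03],
    [0.0005,-0.004,0,0,0,0,0.03],
    [0.0005,-0.004,0,0,0,0,0.03],
    [0.0005,-0.004,0,0,0,0,0.03],
    [0.0005,-0.004,0,0,0,0,0.03],
    [0.0005,-0.004,0,0,0,0,0.03],
    [0.0005,-0.004,0,0,0,0,0.03],
    [0.0005,-0.004,0,0,0,0,0.03],
    [0.0005,-0.004,0,0,0,0,0.03],
  ],
)

```text
time: 7.3
eef_pos: [463.7, -34.2, 43.4]
tool_rot: [-2.082, -2.353, 0.0]
wrist_force: [-0.9, 3.0, 3.4]
gripper_width: 30.3
finger_force: 1.6
```

servo_tool(
  targets=[
    [0.0002,-0.001,0,0,0,0,0.03],
    [0.0001,-0.001,0,0,0,0,0.03],
    [0.0001,-0.001,0,0,0,0,0.03],
    [0.0001,-0.001,0,0,0,0,0.03],
    [0.0001,-0.001,0,0,0,0,0.03],
    [0.0001,-0.001,0,0,0,0,0.03],
    [0,-0.0005,0,0,0,0,0.03],
    [0,-0.0005,0,0,0,0,0.03],
    [0,0,0,0,0,0,0.03],
    [0,0,0,0,0,0,0.03],
  ],
)

```text
time: 8.3
eef_pos: [464.3, -41.0, 43.4]
tool_rot: [2.082, 2.353, -0.0]
wrist_force: [0.0, 0.5, -0.3]
gripper_width: 30.2
finger_force: 0.0
```

servo_tool(
  targets=[
    [0.0001,-0.0005,0,0,0,0,0.03],
    [0.0001,-0.0005,0,0,0,0,0.03],
    [0.0001,-0.0005,0,0,0,0,0.03],
    [0.0001,-0.0005,0,0,0,0,0.03],
    [0,-0.0005,0,0,0,0,0.03],
    [0,-0.0005,0,0,0,0,0.03],
    [0,-0.0005,0,0,0,0,0.03],
    [0,-0.0005,0,0,0,0,0.03],
    [0,0,0,0,0,0,0.03],
    [0,0,0,0,0,0,0.03],
  ],
)

```text
time: 9.3
eef_pos: [464.6, -42.9, 43.4]
tool_rot: [-2.078, -2.353, -0.002]
wrist_force: [-1.9, 15.2, 4.0]
gripper_width: 30.2
finger_force: 7.6
```

servo_tool(
  targets=[
    [0,-0.0005,0,0,0,0,0.03],
    [0,-0.0005,0,0,0,0,0.03],
    [0,-0.0005,0,0,0,0,0.03],
    [0,-0.0005,0,0,0,0,0.03],
    [0,0,0,0,0,0,0.03],
    [0,0,0,0,0,0,0.03],
    [0,0,0,0,0,0,0.03],
    [0,0,0,0,0,0,0.03],
    [0,0,0,0,0,0,0.03],
    [0,0,0,0,0,0,0.03],
  ],
)

```text
time: 10.3
eef_pos: [464.4, -43.0, 43.4]
tool_rot: [-2.075, -2.353, -0.003]
wrist_force: [-3.5, 28.1, 7.0]
gripper_width: 29.9
finger_force: 14.1
```

```bash
python3 - <<'E'
from plant import env,snapshot
from h import *
o=env.observe();print(o['eef_pos'],o['wrist_force'],o['torque'],o['tool_rot'])
s=snapshot('scene'); save(s,'s3'); 
cv2.imwrite('pics/v3.png',cv2.resize(s['color'][180:305,230:350],(576,600),interpolation=cv2.INTER_CUBIC))
E
```

```text
[464.44124162 -43.03833941  43.41929886] [-3.52012898 28.12861378  7.01832287] [ 6.10740479  0.7497431  -0.22857811] [-2.07521606 -2.35347022 -0.00313907]
```

View pics/v3.png

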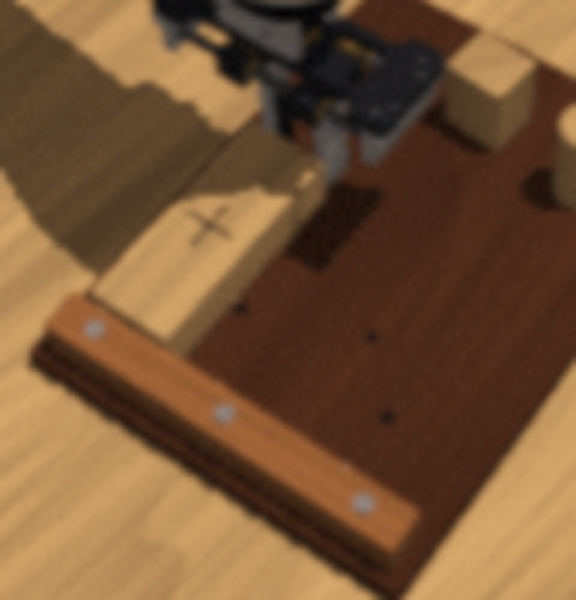

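The end is near the stop and the cross faces up. I'll retract and measure squareness from both views.

servo_tool(
  targets=[
    [0,0.003,0,0,0,0,0.03],
    [-0.001,0.01,0,0,0,0,0.03],
    [-0.002,0.015,0,0,0,0,0.03],
    [-0.002,0.02,0,0,0,0,0.03],
    [0,0,0.04,0,0,0,0.03],
    [0,0,0.04,0,0,0,0.03],
    [0,0.02,0.04,0,0,0,0.03],
    [0,0.04,0.02,0,0,0,0.03],
    [0,0.04,0,0,0,0,0.03],
    [0,0.04,0,0,0,0,0.03],
  ],
)

```text
time: 11.35
eef_pos: [459.8, 143.1, 184.4]
tool_rot: [2.082, 2.352, 0.003]
wrist_force: [1.4, -0.5, 0.2]
gripper_width: 30.0
finger_force: 0.0
```

```bash
python3 - <<'E'
from plant import env,snapshot
from h import *
s=snapshot('scene'); save(s,'s4'); q=snapshot('top'); save(q,'t4')
a=cv2.resize(s['color'][205:275,232:312],(480,420),interpolation=cv2.INTER_CUBIC)
b=cv2.resize(q['color'][205:250,330:401],(426,270),interpolation=cv2.INTER_CUBIC)
h=np.zeros((600,800,3),np.uint8)
# scene: 6x; 400 wide part; top: 6x
h[:420,:400]=a[:,:400]; h[:270,400:]=b[:,:400]
cv2.imwrite('pics/v4.png',h)
E
```

```text
(no output)
```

View pics/v4.png

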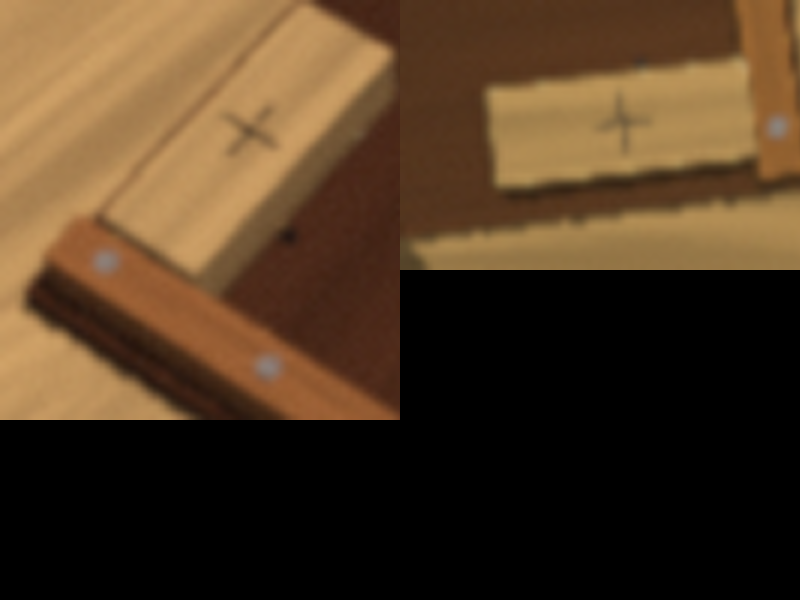

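The end meets the stop in both views. I'll measure the angles with sub-pixel edge fits.

```bash
cat > e.py <<'E'
from h import *
from scipy.ndimage import map_coordinates
def edge(s,p,q,z,hw=3,n=60,mg=.08):
    g=cv2.cvtColor(s['color'],cv2.COLOR_BGR2GRAY).astype(float);p=np.array(p,float);q=np.array(q,float)
    d=(q-p)/np.linalg.norm(q-p);nn=np.array([-d[1],d[0]]);k=np.arange(-hw,hw+.01,.25);P=[]
    for f in np.linspace(mg,1-mg,n):
        c=p+f*(q-p);X=c+k[:,None]*nn
        w=np.abs(np.gradient(map_coordinates(g,[X[:,1],X[:,0]],order=1)));i=w.argmax()
        sl=slice(max(i-5,0),i+6);P.append(c+nn*(w[sl]*k[sl]).sum()/w[sl].sum())
    W=ray(s,P,z)[:,:2]
    vx,vy,x,y=cv2.fitLine(W.astype(np.float32),cv2.DIST_HUBER,0,.5,.001).ravel()
    a=np.degrees(np.arctan2(vy,vx)); r=(W-[x,y])@[-vy,vx]
    return (a+90)%180-90, np.array([x,y]), r.std()
E
cat > run.py <<'E'
import sys
from e import *
def meas(tn,sn):
    s=load(tn); c=lambda x,y:((x-400+.5)/6-.5+330,(y+.5)/6-.5+205)
    o=lambda x,y:((x+.5)/6-.5+280,(y+.5)/6-.5+155)
    for nm,p,q,z in[('blank up',c(488,88),c(745,60),58),('blank low',c(498,188),c(752,160),58)]: print('top',nm,edge(s,p,q,z))
    s0=load('top0')
    for nm,p,q,z in[('board up',o(65,122),o(600,57),18),('board low',o(330,537),o(717,490),18),('stop',o(606,65),o(660,475),48),('board left',o(65,122),o(115,560),18)]: print('top',nm,edge(s0,p,q,z))
    s=load(sn);k=lambda x,y:((x+.5)/6-.5+232,(y+.5)/6-.5+205)
    for nm,p,q,z in[('blank R',k(200,275),k(390,52),58),('blank L',k(100,215),k(300,5),58),('end',k(100,217),k(195,280),58)]: print('scene',nm,edge(s,p,q,z,hw=2))
    v=lambda x,y:((x+.5)/4.8-.5+230,(y+.5)/4.8-.5+180)
    for nm,p,q,z in[('stop back edge',v(190,360),v(418,512),48)]: print('scene',nm,edge(s,p,q,z,hw=2))
    print('scene board R',edge(load('scene0'),*[((x+.5)/3.8-.5+230,(y+.5)/3.8-.5+150) for x,y in((568,238),(318,585))],18,hw=2))
meas(*sys.argv[1:])
E
python3 run.py t4 s4
```

```text
top blank up (np.float32(-82.70646), array([ 499.7775 , -146.74367], dtype=float32), np.float64(0.5866577168346407))
top blank low (np.float32(-82.7597), array([ 436.19803, -131.66006], dtype=float32), np.float64(0.4842228538027737))
top board up (np.float32(-82.77523), array([675.4624   ,  12.8025465], dtype=float32), np.float64(0.6126196793040036))
top board low (np.float32(-82.72217), array([ 409.87378, -124.44943], dtype=float32), np.float64(1.4986328970266611))
top stop (np.float32(7.165062), array([ 564.25336, -201.26102], dtype=float32), np.float64(0.44736354843599385))
top board left (np.float32(7.2741623), array([501.8089 , 132.90036], dtype=float32), np.float64(0.47306295232905293))
scene blank R (np.float32(-82.979416), array([ 500.3749 , -130.71425], dtype=float32), np.float64(0.3709440950577403))
scene blank L (np.float32(-83.504456), array([ 441.62708, -133.45071], dtype=float32), np.float64(1.5074346179637552))
scene end (np.float32(6.7593), array([ 480.60382, -211.18628], dtype=float32), np.float64(0.15229707693033398))
scene stop back edge (np.float32(7.1069946), array([ 611.0233, -195.6836], dtype=float32), np.float64(0.2679554211271463))
scene board R (np.float32(-82.94425), array([ 697.4429 , -107.11258], dtype=float32), np.float64(0.2279709812011976))
```

```bash
python3 -c "
from plant import job
print(job.close_job())"
```

```text
the job is handed in; nothing more can be done
None
```

The blank lies flat with its cross up, square to the stop within about 0.3° and pushed snug against it. I kept clear of everything else, and the job was handed in at about 11.5 s.

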